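# Charge the firebrick crusher and start it

### The arm

A 7-joint arm with a two-finger parallel gripper is mounted at the origin on the work surface. World frame = base frame: x ahead of the robot, y to its left, z up, the work surface at z = 0. Lengths are in m, angles in rad, forces in N, time in s.
With the tool pointing down it reaches from about 0.35 to 0.9 m from the base axis. Payload 7.2 kg.
Tool frame: the origin (TCP) lies midway between the tips of the shut fingers; the grasp point (between the pads) lies manip.hold_point_z behind it (manip.hold_point_z is the distance from the TCP to the grasp point, in m); z points along the fingers, y is the line along which they close (so a half turn about z gives the same grasp; the last joint's range is limited). The gripper opens to 85 mm and grips with 20 to 120 N. Pads are 22 mm wide; open, the fingers measure 114 mm over their backs; the gripper's body (76 mm by 85 mm) begins 54 mm behind the grasp point. The pads swing forward as they close: fully open they stand 13 mm farther back than shut.
Start: joints at [-1.293, 0.411, -0.013, 1.596, 0.006, 1.134, -0.082], TCP at [0.212, 0.588, 0.231] pointing down, gripper open.
Joint ranges: [-2.95, 2.95], [-0.29, 1.99], [-1.47, 1.44], [0.14, 2.54], [-1.03, 4.17], [0.13, 1.85], [-2.86, 2.86]. Speed limits (rad/s): [2.39, 2.39, 3.01, 3.01, 3.14, 3.14, 3.14].

### API

Orientations are given as a unit quaternion [x, y, z, w].
In Python, from rig import status, eyes, finish_job, manip gives the robot as it stands. The module is installed in compiled form; this text tells all that it offers.
- The arm moves only by the tool jog_arm, never from a script. Its argument "targets" is a list of rows, each a list of 2 entries, a list of its own where there are three numbers: the shift along the tool's x, y, z in units of 50 mm (1.0 is 50 mm), then the turn, a rotation vector about the tool's x, y, z in rad. In form: [[[x, y, z], [wx, wy, wz]], ...]. A call has 1 to 20 rows; each row shifts and turns the commanded pose from where the row before left it, along the tool's axes as they then stand; what a row does not reach is not made up. A row lasts 1/10 s, in which the tool goes at most 50 mm and 8.59 degrees, less where a joint would pass 70% of its speed; a pose out of reach is approached as far as the arm can. A call is refused whole if a number of a shift passes 1 or a number of a turn 0.15, either way. A call with a gripper value outside its range is refused whole. "hand" is the opening, from -1 (shut) to 1 (fully open), set as the call begins (left out, the last holds). The fingers move at their own pace and stop on an object; "force" is the grip in N (left out, the last holds). Time passes only in rows, so rows that do not move let the fingers close. It gives the time, the measured TCP pose, the force, the opening and the grip force at its end, in the units of the state.
- status.state(): the state, without advancing time (a new reading comes with each control period).
- eyes.get_image(name): name is "scene" or "top"; returns (picture, depth): 420x560x3 uint8, blue, green, red; 420x560 float32, m along the optical axis (not along the pixel's ray), 0 where there is no reading.
- eyes.camera_model(name): a dict with "K" (3x3 intrinsics, pixels), "k1" (the pictures are not rectified: a ray, as slopes to the right and down, at radius r is drawn at 1 + k1 r^2 times it, then the intrinsics apply), "pose" (4x4, takes a point from camera to world coordinates). Camera axes: x right, y down, z forward; pixel columns grow to the right and rows downward; lengths in m; the calibration is good to about 2 mm. A picture is of the moment at which its call begins. camera_model takes no time and is no camera call.
- finish_job(): hands the job in; it is judged then, once.
The state is a dict: "time_s": time; "joint_pos": joint angles; "qvel": joint speeds; "joint_efforts": joint torques, N m; "ee_pos": TCP position; "tool_rot": TCP orientation; "wrist_force": force on the tool from outside, world axes, zero at the start; "moment": the same for the moment, N m; "width": opening from 0.0 (shut) to 1.0 (fully open); "gripper_force": force on a finger pad.
Only numpy, scipy, OpenCV 4.12 (cv2) and the standard library are available. Lean on these libraries where they do the work, as an engineer would, in place of code of your own. Each camera call takes 0.05 s, during which the arm holds its last target. There are 200 camera calls.

### The job

Load the brick crusher: slide every broken firebrick piece on the bench over the far edge so that it tips into the steel feed hopper (they are too heavy to lift), and turn the feed-rate dial until its white index line points at the green setting mark. Only when all the bricks are in and the dial is set, press the green start button fully down and let it go. Do not press the red stop button, and leave the vase, the mug and the glaze jar where they stand.

Things in the scene. Friction and masses are not known exactly. Their poses are not given: they have to be found in the camera images.
- mouth (a point): Middle of the near side of the mouth of a fixed open steel hopper beyond the bench's straight far edge (edge: the line x = 0.66; bench top z = 0, also this point's height); axes as the world's. The mouth, inside 440 mm ahead of this point and 200 mm to either side; from the edge a plate slopes down (47 degrees) to a floor 185 to 220 mm down; near rim at the bench edge, 12 mm below its top; side and back walls rise 50 and 70 mm above it.
- bat1_mid (a point): Centre of a broken buff-yellow firebrick piece lying flat on the bench, 114 mm (its x) x 114 mm (its y) x 64 mm high, its +x end slightly ragged, about 1.4 kg: too wide to grip; slides when pushed low on a side with 5 to 15 N and tips over the bench edge once its centre is past it. Bench top 32 mm below this point. May be absent (None).
- bat2_mid (a point): Centre of a broken pale cream firebrick piece lying flat on the bench, 140 mm (its x) x 114 mm (its y) x 64 mm high, its +x end slightly ragged, about 1.7 kg: too wide to grip; slides when pushed low on a side with 5 to 15 N and tips over the bench edge once its centre is past it. Bench top 32 mm below this point. May be absent (None).
- bat3_mid (a point): Centre of a broken pale cream firebrick piece lying flat on the bench, 114 mm (its x) x 114 mm (its y) x 64 mm high, its +x end slightly ragged, about 1.4 kg: too wide to grip; slides when pushed low on a side with 5 to 15 N and tips over the bench edge once its centre is past it. Bench top 32 mm below this point. May be absent (None).
- bat4_mid (a point): Centre of a broken buff-yellow firebrick piece lying flat on the bench, 140 mm (its x) x 114 mm (its y) x 64 mm high, its +x end slightly ragged, about 1.7 kg: too wide to grip; slides when pushed low on a side with 5 to 15 N and tips over the bench edge once its centre is past it. Bench top 32 mm below this point. May be absent (None).
- dial_grip (a point): Point on the upright axis of the feed-rate dial, half-way up its black grip bar, on top of the grey control box (box 250 x 160 x 75 mm high on the bench). The bar is 50 mm long, 14 mm wide, 36 mm high: its top is 18 mm above this point, and its foot stands, 18 mm below this point, on a round skirt 68 mm across and 7 mm thick; pinch it across its width. It stays where it is left; turning takes about 0.05 Nm.
- dial_index (a point): Rim end of the white index line on the dial's skirt, 34 mm from the dial's axis; the line runs along the grip bar, so axis-to-here is the bar's direction.
- mark (a point): Inner end of the green setting mark beside the dial's skirt, 34 mm from the dial's axis, fixed to the control box: the index line's end must come to this point.
- dial (a joint): Feed-rate dial angle, 0 to 4.71 rad (stops at both ends), grows clockwise seen from above; the setting mark always lies clockwise of the starting angle, 0.6 to 2.9 rad away.
- start_top (a point): Centre of the top of the green start push button (30 mm across, in a black collar 46 mm across, pressed straight down) on the control box.
- start (a joint): Travel of the green start button: 0 released, 0.006 m fully down; spring, about 5 N at the bottom.
- stop_top (a point): Centre of the top of the red stop push button, same size, 76 mm beside the green one, on the control box.
- stop (a joint): Travel of the red stop button: 0 released, 0.006 m fully down.
- vase_mid (a point): Centre of a bisque vase, 110 mm across, 155 mm tall, standing on the bench: a bystander.
- mug_mid (a point): Centre of a yellow mug, 76 mm across, 85 mm tall, standing on the bench: a bystander.
- jar_mid (a point): Centre of a small white glaze jar with a blue lid, 72 mm across, 78 mm tall, standing on the bench: a bystander.
Things that resemble listed ones, but are neither listed nor needed, are in the scene too. Leave any pink look-alike of the part that bears bat4_mid alone.

How it is judged:
By the outcome, as a careful person would: the job done as asked, in the order asked, and still so for the second after the job is handed in, with the robot touching nothing.
Of bat1, bat2, bat3, bat4 only 3 to 4 are there at a start; the rules pass over those that are not, and their reading is None.
At some moment in a run one of bat1, bat2, bat3, bat4 may be knocked a few centimetres aside while the robot is not near it.
Once in a run the grip may slacken for a moment while it holds something.
It also fails if it takes over 210 s, if anything falls off the work surface, if the arm or the gripper's body presses on something with over 40 N, if the wrist force passes 120 N, or if a joint passes its speed limit or range.

## Working session

There is one attempt and no reset: what is moved stays moved. The work goes in short steps, Python scripts to look and compute and a tool call to move; the robot and the scene stay as the last step left them, time stands still between calls to the robot, and variables do not carry over. Pictures are saved under pics/ and viewed, at most 14 in all, crops included, and the job is handed in when it is done.

Besides the shell and the picture viewer there is one more tool, called after "Call:" in YAML: its name, and indented under it one key for each argument. jog_arm: Moves the arm, as the interface text tells. Its arguments: {"type":"object","properties":{"targets":{"type":"array","items":{"type":"array"}},"hand":{"type":"number"},"force":{"type":"number"}},"required":["targets"]}

```bash
mkdir -p pics; cat > h.py <<'E'
import numpy as np, cv2
from rig import status, eyes, finish_job, manip
def cam(n):
    m=eyes.camera_model(n); return np.array(m["K"]),m["k1"],np.array(m["pose"])
def rays(n,uv):
    K,k1,P=cam(n); uv=np.atleast_2d(uv).astype(float)
    d=np.stack([(uv[:,0]-K[0,2])/K[0,0],(uv[:,1]-K[1,2])/K[1,1]],1); s=d.copy()
    for _ in range(20): s=d/(1+k1*(s**2).sum(1,keepdims=True))
    return np.c_[s,np.ones(len(s))],P
def onplane(n,uv,z):
    r,P=rays(n,uv); w=r@P[:3,:3].T; o=P[:3,3]
    return o+w*((z-o[2])/w[:,2])[:,None]
def cloud(n,dep):
    v,u=np.mgrid[0:420,0:560]; r,P=rays(n,np.c_[u.ravel(),v.ravel()])
    p=(r*dep.ravel()[:,None])@P[:3,:3].T+P[:3,3]; p[dep.ravel()==0]=np.nan
    return p.reshape(420,560,3)
E
python3 - <<'E'
from h import *
for n in("scene","top"):
    im,d=eyes.get_image(n); cv2.imwrite(f"pics/{n}0.png",im); np.save(f"{n}0.npy",d); print(cam(n))
print(status.state(),manip.hold_point_z)
E
```

```text
(array([[427.90494976,   0.        , 281.35684297],
       [  0.        , 427.90494976, 208.97595272],
       [  0.        ,   0.        ,   1.        ]]), 0.030654525579938738, array([[-0.71093737,  0.3607312 , -0.60368954,  1.14841452],
       [ 0.70307961,  0.38376884, -0.59866563,  0.58492575],
       [ 0.01571986, -0.85005557, -0.52645836,  0.6939519 ],
       [ 0.        ,  0.        ,  0.        ,  1.        ]]))
(array([[489.75767744,   0.        , 294.19115281],
       [  0.        , 489.75767744, 204.51734474],
       [  0.        ,   0.        ,   1.        ]]), -0.13529477268879098, array([[-1.48791791e-04, -9.92070811e-01,  1.25680089e-01,
         2.64354699e-01],
       [-9.99961772e-01,  1.24637630e-03,  8.65457253e-03,
        -8.44711910e-02],
       [-8.74259347e-03, -1.25673997e-01, -9.92033071e-01,
         1.56714825e+00],
       [ 0.00000000e+00,  0.00000000e+00,  0.00000000e+00,
         1.00000000e+00]]))
{'time_s': 0.1, 'joint_pos': array([-1.29318839,  0.41181439, -0.01272198,  1.59698362,  0.00559737,
        1.13429702, -0.08219508]), 'qvel': array([-0.00067083, -0.00261071, -0.00036077, -0.00193437,  0.00046433,
        0.00084634, -0.00079419]), 'joint_efforts': array([ 1.96788031e-03, -6.01831126e+01,  6.83953241e-01, -3.00085974e+01,
        1.39995551e-02,  6.47717286e-03,  6.06055255e-05]), 'ee_pos': array([0.21172299, 0.58755933, 0.23053102]), 'tool_rot': array([ 1.72025331e-01,  9.85092253e-01, -7.29255856e-04, -7.79056277e-05]), 'wrist_force': array([0.80826901, 0.16583046, 1.50426116]), 'moment': array([0.00217027, 0.01064587, 0.02228706]), 'gripper_force': 0.0, 'width': 0.9994174066038384} 0.0187
```

View pics/top0.png

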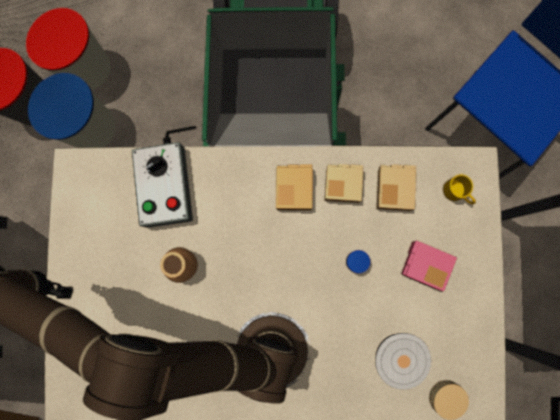

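View pics/scene0.png

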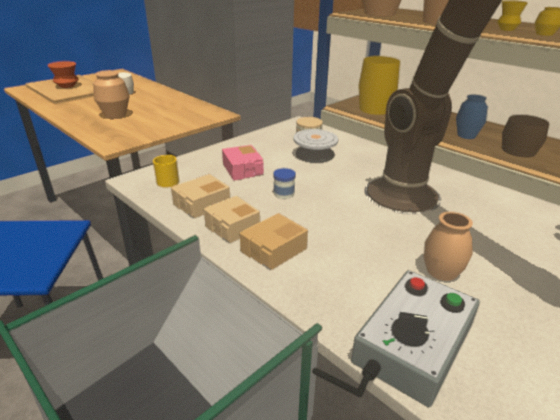

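Top view: bricks at (294,188), (345,184) and (397,188). The pink decoy is at (430,265), the dial at (157,166), green at (149,206), red at (172,203), vase (180,264), jar (358,262) and mug (460,188). The hopper mouth spans columns 205–338. Next I'll measure these.

```bash
cat > meas.py <<'E'
from h import *
import sys
def bricks(im,dep,show=True):
    c=cloud("top",dep); hsv=cv2.cvtColor(im,cv2.COLOR_BGR2HSV)
    m=((c[...,2]>0.045)&(c[...,2]<0.08)&(c[...,1]<0.25)&(c[...,0]>0.2)&(c[...,0]<0.8)).astype(np.uint8)
    m=cv2.morphologyEx(m,cv2.MORPH_OPEN,np.ones((5,5)))
    n,l,s,ce=cv2.connectedComponentsWithStats(m); out=[]
    for i in range(1,n):
        if s[i,4]<300: continue
        ys,xs=np.where(l==i); p=onplane("top",np.c_[xs,ys],0.064)[:,:2].astype(np.float32)
        r=cv2.minAreaRect(p); h=np.median(hsv[l==i],0)
        out.append((r,h)); print("px",ce[i].round(),"ctr",np.round(r[0],3),"size",np.round(r[1],3),"ang",round(r[2],1),"hsv",h,"z",np.nanmedian(c[l==i][:,2]).round(3), "n",s[i,4])
    return out
E
python3 - <<'E'
from meas import *
im=cv2.imread("pics/top0.png");d=np.load("top0.npy");bricks(im,d)
c=cloud("top",d)
for nm,uv,z in [("dial",(157,166),.1),("green",(149,206),.09),("red",(172,203),.09),("hopL",(207,142),0),("hopR",(337,142),0),("edge",(250,147),0),("hopBL",(210,10),0.05),("hopBR",(334,10),.05),("vase",(180,264),.155),("jar",(358,262),.078),("mug",(458,187),.085)]:
    print(nm,onplane("top",uv,z)[0].round(3),c[uv[1],uv[0]].round(3))
a=cv2.resize(im[135:235,125:205],None,fx=6,fy=6,interpolation=cv2.INTER_CUBIC)
s=cv2.imread("pics/scene0.png");b=cv2.resize(s[265:395,345:490],None,fx=4.6,fy=4.6,interpolation=cv2.INTER_CUBIC)
o=np.zeros((600,1160,3),np.uint8);o[:,:480]=a[:600];o[:b.shape[0],480:480+b.shape[1]]=b[:600,:680]
cv2.imwrite("pics/c1.png",cv2.resize(o,(800,414)))
E
```

```text
px [294. 187.] ctr [ 0.513 -0.071] size [0.113 0.139] ang 89.9 hsv [ 18. 133. 200.] z 0.065 n 1611
px [344. 182.] ctr [ 0.526 -0.225] size [0.112 0.115] ang 87.0 hsv [ 20. 101. 200.] z 0.065 n 1268
px [397. 186.] ctr [ 0.512 -0.393] size [0.118 0.142] ang 86.3 hsv [ 19. 110. 199.] z 0.065 n 1655
px [429. 265.] ctr [ 0.266 -0.488] size [0.141 0.116] ang 68.2 hsv [174. 127. 199.] z 0.065 n 1591
dial [0.571 0.353 0.1  ] [0.572 0.355 0.093]
green [0.447 0.376 0.09 ] [0.446 0.374 0.098]
red [0.457 0.304 0.09 ] [0.455 0.301 0.102]
hopL [0.672 0.217 0.   ] [0.666 0.213 0.021]
hopR [ 0.67  -0.212  0.   ] [ 0.741 -0.234 -0.274]
edge [0.654 0.074 0.   ] [0.653 0.074 0.002]
hopBL [1.121 0.214 0.05 ] [1.103 0.208 0.082]
hopBR [ 1.117 -0.205  0.05 ] [ 1.313 -0.233 -0.299]
vase [0.27  0.259 0.155] [0.27  0.257 0.16 ]
jar [ 0.277 -0.265  0.078] [ 0.277 -0.265  0.079]
mug [ 0.506 -0.58   0.085] [ 0.519 -0.606  0.009]
```

View pics/c1.png

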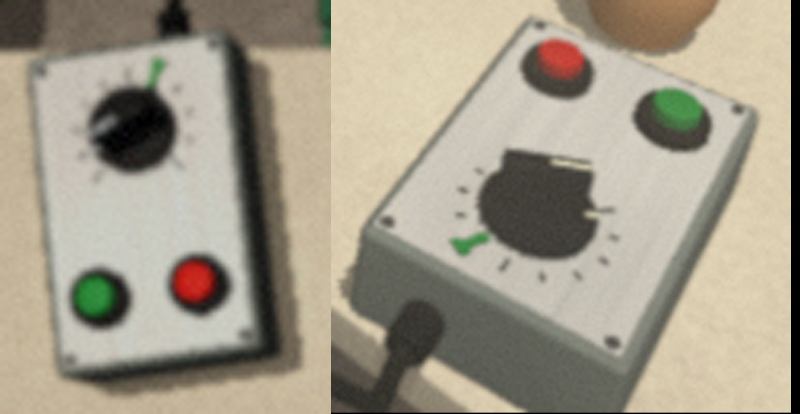

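Three bricks are present: bat4 (buff, 140), bat3 (cream, 114) and bat2 (cream, 140). I leave the pink one alone. The mouth spans y ≈ ±0.2, so the two cream bricks must be shifted to +y first. Look-alikes: pink brick (430,265), plate (403,361), and the disc at (450,400); none of them match the description. I'll start with the buff brick.

Call:
jog_arm:
  targets:
    - [[0,0,0],[0,0,-0.115]]
    - [[0,0,0],[0,0,-0.115]]
    - [[0,0,0],[0,0,-0.115]]
    - [[-0.63,0,0],[0,0,0]]
    - [[-0.63,-0.4,0],[0,0,0]]
    - [[-0.63,-0.73,0],[0,0,0]]
    - [[-0.63,-0.73,0],[0,0,0]]
    - [[-0.63,-0.73,0],[0,0,0]]
    - [[-0.63,-0.73,0],[0,0,0]]
    - [[0,-0.73,0],[0,0,0]]
    - [[0,-0.73,0],[0,0,0]]
    - [[0,-0.73,0],[0,0,0]]
    - [[0,-0.73,0],[0,0,0]]
    - [[0,-0.73,0],[0,0,0]]
    - [[0,-0.73,0],[0,0,0]]
    - [[0,-0.73,0],[0,0,0]]
    - [[0,-0.73,0],[0,0,0]]
    - [[0,-0.73,0],[0,0,0]]
    - [[0,-0.73,0],[0,0,0]]
    - [[0,-0.73,0],[0,0,0]]
  hand: 1

```text
time_s: 2.1
ee_pos: [0.4, 0.0189, 0.2312]
tool_rot: [0.0, 1.0, 0.0, -0.0]
wrist_force: [1.0, -0.4, -0.2]
width: 1.001
gripper_force: 0.0
```

```bash
python3 - <<'E'
from h import *
s=cv2.imread("pics/scene0.png");t=cv2.imread("pics/top0.png")
for n,im,(x0,y0,x1,y1) in(("scene",s,(355,300,450,370)),("top",t,(138,145,178,190))):
    hsv=cv2.cvtColor(im,cv2.COLOR_BGR2HSV)
    sub=np.zeros(hsv.shape[:2],bool);sub[y0:y1,x0:x1]=1
    g=sub&(hsv[...,0]>45)&(hsv[...,0]<80)&(hsv[...,1]>90)
    ys,xs=np.where(g);p=onplane(n,np.c_[xs,ys],0.075);print(n,"green",np.c_[xs,ys].mean(0),p.mean(0).round(4),p.min(0).round(4),p.max(0).round(4))
    dk=(sub&(hsv[...,2]<75)).astype(np.uint8)
    k,l,st,ce=cv2.connectedComponentsWithStats(dk);i=1+st[1:,4].argmax();print(n,st[i],ce[i])
    cs,_=cv2.findContours((l==i).astype(np.uint8),0,1);P=onplane(n,cs[0][:,0],0.082)[:,:2]
    print(cv2.minEnclosingCircle(P.astype(np.float32)))
    if n=="scene":
        for v in range(326,340): print(v,[int(x) for x in hsv[v,412:436,2]])
E
```

```text
scene green [392.51851852 338.18518519] [0.6067 0.3451 0.075 ] [0.4373 0.3378 0.075 ] [0.6283 0.3695 0.075 ]
scene [393 313  35  33 833] [409.80792317 329.76710684]
((0.5696640610694885, 0.3579871952533722), 0.0402255542576313)
326 [71, 60, 66, 70, 61, 68, 65, 65, 64, 62, 64, 66, 69, 86, 132, 188, 202, 207, 209, 205, 205, 206, 208, 210]
327 [72, 60, 68, 69, 67, 60, 69, 67, 69, 68, 70, 67, 67, 76, 115, 170, 200, 209, 204, 204, 205, 207, 204, 205]
328 [68, 64, 66, 64, 65, 66, 68, 62, 63, 64, 66, 68, 66, 65, 94, 142, 191, 206, 206, 207, 207, 207, 209, 208]
329 [65, 66, 66, 62, 70, 69, 63, 67, 68, 64, 65, 67, 69, 64, 75, 109, 167, 199, 204, 198, 199, 200, 202, 202]
330 [69, 66, 69, 66, 69, 62, 67, 68, 62, 64, 67, 64, 67, 72, 80, 96, 141, 174, 169, 167, 157, 161, 179, 198]
331 [65, 63, 64, 67, 71, 66, 67, 67, 67, 63, 65, 65, 86, 115, 133, 134, 140, 147, 140, 142, 137, 148, 171, 195]
332 [65, 65, 64, 67, 68, 68, 65, 66, 68, 63, 62, 69, 97, 149, 180, 193, 193, 189, 178, 180, 179, 180, 187, 200]
333 [63, 66, 67, 64, 66, 65, 66, 67, 67, 63, 66, 65, 80, 114, 142, 153, 163, 185, 198, 202, 202, 
[... 180 characters left out ...]
 68, 65, 70, 98, 157, 193, 201, 202, 201, 200, 204]
336 [68, 68, 71, 68, 68, 66, 69, 69, 70, 66, 68, 69, 68, 74, 62, 72, 110, 168, 195, 201, 198, 197, 203, 202]
337 [66, 66, 68, 69, 62, 62, 71, 70, 66, 66, 64, 66, 66, 63, 64, 79, 126, 181, 202, 197, 196, 197, 202, 204]
338 [66, 66, 63, 68, 67, 68, 67, 63, 67, 69, 73, 70, 65, 63, 65, 88, 140, 192, 202, 198, 189, 179, 189, 200]
339 [61, 67, 64, 69, 63, 62, 69, 63, 66, 71, 68, 64, 70, 65, 69, 106, 160, 195, 198, 193, 173, 149, 149, 169]
top green [157.8 160.4] [0.5942 0.3585 0.075 ] [0.5666 0.3431 0.075 ] [0.6276 0.3794 0.075 ]
top [148 156  19  20 285] [157.13684211 165.84210526]
((0.5756925940513611, 0.35939499735832214), 0.03245497867465019)
```

Call:
jog_arm:
  targets:
    - [[0,-0.6,0],[0,0,0]]
    - [[0,-0.6,0],[0,0,0]]
    - [[0,-0.6,0],[0,0,0]]
    - [[0,0,0.7],[0,0,0]]
    - [[0,0,0.7],[0,0,0]]
    - [[0,0,0.7],[0,0,0]]
    - [[0,0,0.7],[0,0,0]]
    - [[0,0,0.7],[0,0,0]]
    - [[0,0,0.5],[0,0,0]]
    - [[0,0,0.28],[0,0,0]]
    - [[0,0,0],[0,0,0]]

```text
time_s: 3.2
ee_pos: [0.3988, -0.0697, 0.0156]
tool_rot: [0.0, 1.0, -0.0, -0.002]
wrist_force: [0.5, 0.5, 0.5]
width: 0.999
gripper_force: 0.0
```

Call:
jog_arm:
  targets:
    - [[-0.2,0,0],[0,0,0]]
    - [[-0.2,0,0],[0,0,0]]
    - [[-0.2,0,0],[0,0,0]]
    - [[-0.2,0,0],[0,0,0]]
    - [[-0.3,0,0],[0,0,0]]
    - [[-0.3,0,0],[0,0,0]]
    - [[-0.3,0,0],[0,0,0]]
    - [[-0.3,0,0],[0,0,0]]
    - [[-0.3,0,0],[0,0,0]]
    - [[-0.3,0,0],[0,0,0]]
    - [[-0.3,0,0],[0,0,0]]

```text
time_s: 4.3
ee_pos: [0.5409, -0.0695, 0.0167]
tool_rot: [0.001, 1.0, 0.001, -0.005]
wrist_force: [-15.9, -0.1, 8.9]
width: 1.001
gripper_force: 7.9
```

```bash
python3 - <<'E'
from meas import *
im,d=eyes.get_image("top");cv2.imwrite("pics/t1.png",im);bricks(im,d)
E
```

```text
px [344. 182.] ctr [ 0.526 -0.225] size [0.115 0.114] ang 88.9 hsv [ 20.  97. 221.] z 0.065 n 1290
px [397. 187.] ctr [ 0.512 -0.393] size [0.119 0.141] ang 87.3 hsv [ 19. 106. 221.] z 0.065 n 1635
px [429. 265.] ctr [ 0.266 -0.488] size [0.142 0.116] ang 67.3 hsv [174. 122. 221.] z 0.065 n 1632
```

Call:
jog_arm:
  targets:
    - [[-0.3,0,0],[0,0,0]]
    - [[-0.3,0,0],[0,0,0]]
    - [[-0.3,0,0],[0,0,0]]
    - [[-0.3,0,0],[0,0,0]]
    - [[-0.3,0,0],[0,0,0]]
    - [[-0.3,0,0],[0,0,0]]
    - [[0,0,0],[0,0,0]]
    - [[0,0,0],[0,0,0]]
    - [[0,0,0],[0,0,0]]

```text
time_s: 5.25
ee_pos: [0.6348, -0.0698, 0.0173]
tool_rot: [0.0, 1.0, 0.0, -0.0]
wrist_force: [0.0, -0.7, -0.4]
width: 1.0
gripper_force: 0.0
```

```bash
python3 - <<'E'
from meas import *
for n in("top","scene"):
  im,d=eyes.get_image(n);cv2.imwrite(f"pics/{n}2.png",im)
  if n=="scene": s=im
  else: bricks(im,d); t=im
cv2.imwrite("pics/m2.png",np.hstack([t[0:300,180:480],s[180:420,0:340][:, :300] if 0 else cv2.resize(s[180:420,0:340],(425,300))]))
E
```

```text
px [344. 182.] ctr [ 0.526 -0.227] size [0.113 0.114] ang 88.9 hsv [ 20.  98. 221.] z 0.065 n 1259
px [397. 186.] ctr [ 0.513 -0.393] size [0.118 0.142] ang 86.1 hsv [ 19. 105. 222.] z 0.065 n 1650
px [430. 265.] ctr [ 0.266 -0.488] size [0.142 0.116] ang 66.9 hsv [174. 122. 223.] z 0.065 n 1621
```

View pics/m2.png

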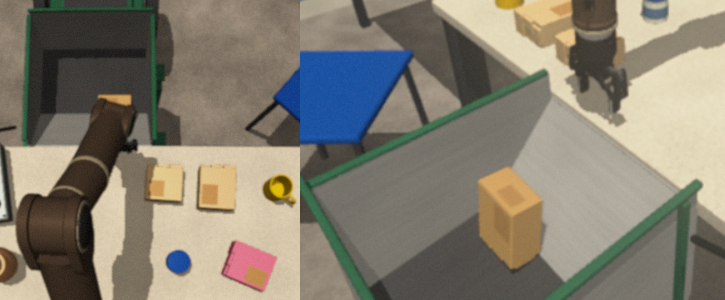

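The buff brick is in the hopper. Next is the 114 cream brick: I'll enter the gap on its −y side with the tool turned 90°.

Call:
jog_arm:
  targets:
    - [[0,0,-0.6],[0,0,0]]
    - [[0,0,-0.6],[0,0,0]]
    - [[0,0,-0.6],[0,0,0.142]]
    - [[0,0,-0.6],[0,0,0.143]]
    - [[0,0,-0.6],[0,0,0.143]]
    - [[0,0,-0.6],[0,0,0.143]]
    - [[0,0,0],[0,0,0.143]]
    - [[0,0,0],[0,0,0.143]]
    - [[0,0,0],[0,0,0.143]]
    - [[0,0,0],[0,0,0.143]]
    - [[0,0,0],[0,0,0.143]]
    - [[0,0,0],[0,0,0.142]]
    - [[0,0,0],[0,0,0.143]]

```text
time_s: 6.65
ee_pos: [0.6349, -0.0697, 0.1973]
tool_rot: [0.71, 0.705, 0.0, -0.0]
wrist_force: [-0.2, -0.3, -0.1]
width: 0.996
gripper_force: 0.0
```

Call:
jog_arm:
  targets:
    - [[-0.6,-0.27,0],[0,0,0]]
    - [[-0.6,-0.27,0],[0,0,0]]
    - [[-0.6,-0.27,0],[0,0,0]]
    - [[-0.6,-0.27,0],[0,0,0]]
    - [[-0.6,-0.27,0],[0,0,0]]
    - [[-0.6,-0.27,0],[0,0,0]]
    - [[-0.6,-0.27,0],[0,0,0]]
    - [[-0.6,-0.27,0],[0,0,0]]
    - [[0,0,0],[0,0,0]]

```text
time_s: 7.55
ee_pos: [0.5234, -0.3149, 0.198]
tool_rot: [0.71, 0.704, -0.001, 0.001]
wrist_force: [0.3, 0.2, 0.3]
width: 0.999
gripper_force: 0.0
```

```bash
python3 - <<'E'
from meas import *
s=status.state();print(s['joint_pos'].round(2),s['ee_pos'].round(4),s['tool_rot'].round(3))
n="scene"
im,d=eyes.get_image(n);cv2.imwrite(f"pics/{n}3.png",im)
c=cloud(n,d);m=(c[...,2]>.055)&(c[...,2]<.07)&(c[...,1]>-.5)&(c[...,1]<-.1)&(c[...,0]>.42)&(c[...,0]<.66)
k,l,st,ce=cv2.connectedComponentsWithStats(m.astype(np.uint8))
for i in range(1,k):
    if st[i,4]>100: q=c[l==i];print(st[i],np.nanpercentile(q,1,0).round(3),np.nanpercentile(q,99,0).round(3))
E
```

```text
[-0.1   0.51  0.8   1.71 -0.4   1.09  0.82] [ 0.5234 -0.3149  0.198 ] [ 0.71   0.704 -0.001  0.001]
[171 174  59  29 969] [ 0.448 -0.45   0.055] [ 0.583 -0.333  0.069]
[ 204  195   56   33 1022] [ 0.473 -0.282  0.056] [ 0.584 -0.167  0.068]
```

Call:
jog_arm:
  targets:
    - [[0.14,0,0],[0,0,0]]
    - [[0,0,0.6],[0,0,0]]
    - [[0,0,0.6],[0,0,0]]
    - [[0,0,0.5],[0,0,0]]
    - [[0,0,0.4],[0,0,0]]
    - [[0,0,0.4],[0,0,0]]
    - [[0,0,0.4],[0,0,0]]
    - [[0,0,0.4],[0,0,0]]
    - [[0,0,0.3],[0,0,0]]
    - [[0,0,0],[0,0,0]]

```text
time_s: 8.6
ee_pos: [0.5266, -0.3003, 0.0153]
tool_rot: [0.707, 0.707, -0.0, -0.002]
wrist_force: [0.6, 0.1, 0.4]
width: 1.003
gripper_force: 0.0
```

Call:
jog_arm:
  targets:
    - [[0.2,0,0],[0,0,0]]
    - [[0.2,0,0],[0,0,0]]
    - [[0.3,0,0],[0,0,0]]
    - [[0.3,0,0],[0,0,0]]
    - [[0.3,0,0],[0,0,0]]
    - [[0.3,0,0],[0,0,0]]
    - [[0.3,0,0],[0,0,0]]
    - [[0.3,0,0],[0,0,0]]
    - [[0.3,0,0],[0,0,0]]
    - [[0.3,0,0],[0,0,0]]
    - [[0.3,0,0],[0,0,0]]
    - [[0.3,0,0],[0,0,0]]
    - [[0.3,0,0],[0,0,0]]

```text
time_s: 9.9
ee_pos: [0.5279, -0.1183, 0.0185]
tool_rot: [0.708, 0.706, 0.0, 0.002]
wrist_force: [-0.3, -6.3, -2.8]
width: 0.998
gripper_force: 3.0
```

```bash
python3 - <<'E'
from meas import *
im,d=eyes.get_image("top");cv2.imwrite("pics/t4.png",im);bricks(im,d)
im,d=eyes.get_image("scene");cv2.imwrite("pics/s4.png",im)
E
```

```text
px [397. 187.] ctr [ 0.512 -0.393] size [0.119 0.142] ang 86.5 hsv [ 19. 105. 224.] z 0.065 n 1633
px [430. 265.] ctr [ 0.266 -0.489] size [0.141 0.116] ang 67.9 hsv [174. 121. 225.] z 0.065 n 1617
```

View pics/s4.png

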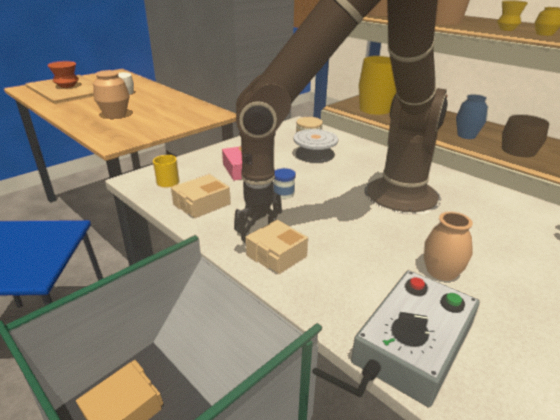

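The cream brick is sliding well, now at scene (277,245), and the buff brick lies flat in the hopper. I'll push a little further in +y.

Call:
jog_arm:
  targets:
    - [[0.3,0,0],[0,0,0]]
    - [[0.3,0,0],[0,0,0]]
    - [[0.3,0,0],[0,0,0]]
    - [[0.3,0,0],[0,0,0]]
    - [[0.3,0,0],[0,0,0]]
    - [[0.3,0,0],[0,0,0]]
    - [[0.3,0,0],[0,0,0]]
    - [[0.3,0,0],[0,0,0]]
    - [[-0.4,0,0],[0,0,0]]
    - [[-0.4,0,-0.6],[0,0,0]]
    - [[0,0,-0.7],[0,0,0]]
    - [[0,0,-0.7],[0,0,-0.142]]
    - [[0,0,-0.7],[0,0,-0.143]]
    - [[0,0,-0.7],[0,0,-0.143]]
    - [[0,0,0],[0,0,-0.143]]
    - [[0,0,0],[0,0,-0.143]]

```text
time_s: 11.6
ee_pos: [0.5281, -0.0376, 0.1896]
tool_rot: [0.413, 0.911, 0.002, 0.001]
wrist_force: [0.7, -0.9, -0.8]
width: 0.997
gripper_force: 0.0
```

Call:
jog_arm:
  targets:
    - [[0,0,0],[0,0,-0.143]]
    - [[0,0,0],[0,0,-0.143]]
    - [[0,0,0],[0,0,-0.143]]
    - [[0,0,0],[0,0,-0.143]]
    - [[0,0,0],[0,0,-0.142]]
    - [[0,0,0],[0,0,-0.143]]
    - [[0,0,0],[0,0,0]]

```text
time_s: 12.3
ee_pos: [0.5274, -0.0379, 0.1882]
tool_rot: [-0.0, 1.0, 0.0, 0.001]
wrist_force: [0.5, -0.2, 0.2]
width: 0.999
gripper_force: 0.0
```

```bash
python3 - <<'E'
from meas import *
n="scene"
im,d=eyes.get_image(n);cv2.imwrite(f"pics/{n}5.png",im)
c=cloud(n,d);m=(c[...,2]>.057)&(c[...,2]<.07)&(c[...,1]>-.5)&(c[...,1]<.22)&(c[...,0]>.3)&(c[...,0]<.8)
k,l,st,ce=cv2.connectedComponentsWithStats(m.astype(np.uint8))
for i in range(1,k):
    if st[i,4]>200:
        q=c[l==i][:,:2].astype(np.float32);print(st[i],np.percentile(q,1,0).round(3),np.percentile(q,99,0).round(3),cv2.minAreaRect(q))
im,d=eyes.get_image("top");bricks(im,d)
E
```

```text
[171 174  59  29 930] [ 0.448 -0.449] [ 0.582 -0.333] ((0.5147464275360107, -0.39185988903045654), (0.11827234923839569, 0.1412658393383026), 85.97479248046875)
[ 278  238   67   43 1553] [0.474 0.017] [0.585 0.129] ((0.5293178558349609, 0.07272550463676453), (0.11689850687980652, 0.11511208117008209), 89.52561950683594)
px [237. 181.] ctr [0.524 0.101] size [0.111 0.05 ] ang 0.8 hsv [ 23.  82. 221.] z 0.065 n 458
px [397. 187.] ctr [ 0.512 -0.392] size [0.118 0.142] ang 86.1 hsv [ 19. 106. 220.] z 0.065 n 1636
px [429. 265.] ctr [ 0.266 -0.488] size [0.141 0.116] ang 66.9 hsv [174. 122. 221.] z 0.065 n 1597
```

Call:
jog_arm:
  targets:
    - [[0.39,0.44,0],[0,0,0]]
    - [[0.39,0.44,0],[0,0,0]]
    - [[0.39,0.44,0],[0,0,0]]
    - [[0.39,0.44,0],[0,0,0]]
    - [[0.39,0.44,0],[0,0,0]]
    - [[0,0,0.7],[0,0,0]]
    - [[0,0,0.7],[0,0,0]]
    - [[0,0,0.7],[0,0,0]]
    - [[0,0,0.6],[0,0,0]]
    - [[0,0,0.4],[0,0,0]]
    - [[0,0,0.3],[0,0,0]]
    - [[0,0,0],[0,0,0]]

```text
time_s: 13.6
ee_pos: [0.4289, 0.0719, 0.0159]
tool_rot: [0.002, 1.0, -0.001, -0.001]
wrist_force: [0.1, 0.2, 0.3]
width: 1.003
gripper_force: 0.0
```

Call:
jog_arm:
  targets:
    - [[-0.2,0,0],[0,0,0]]
    - [[-0.2,0,0],[0,0,0]]
    - [[-0.2,0,0],[0,0,0]]
    - [[-0.3,0,0],[0,0,0]]
    - [[-0.3,0,0],[0,0,0]]
    - [[-0.3,0,0],[0,0,0]]
    - [[-0.3,0,0],[0,0,0]]
    - [[-0.3,0,0],[0,0,0]]
    - [[-0.3,0,0],[0,0,0]]
    - [[-0.3,0,0],[0,0,0]]
    - [[-0.3,0,0],[0,0,0]]
    - [[-0.3,0,0],[0,0,0]]
    - [[-0.3,0,0],[0,0,0]]
    - [[-0.3,0,0],[0,0,0]]
    - [[-0.3,0,0],[0,0,0]]
    - [[0,0,0],[0,0,0]]
    - [[0,0,0],[0,0,0]]
    - [[0,0,0],[0,0,0]]

```text
time_s: 15.4
ee_pos: [0.6394, 0.0721, 0.0174]
tool_rot: [0.0, 1.0, 0.0, -0.0]
wrist_force: [0.3, 0.7, 0.2]
width: 0.999
gripper_force: 0.0
```

```bash
python3 - <<'E'
from meas import *
im,d=eyes.get_image("top");bricks(im,d)
im,d=eyes.get_image("scene");cv2.imwrite("pics/s6.png",im)
E
```

```text
px [397. 187.] ctr [ 0.512 -0.392] size [0.119 0.142] ang 86.5 hsv [ 19. 106. 220.] z 0.065 n 1652
px [430. 265.] ctr [ 0.266 -0.488] size [0.142 0.116] ang 67.1 hsv [174. 122. 221.] z 0.065 n 1612
```

View pics/s6.png

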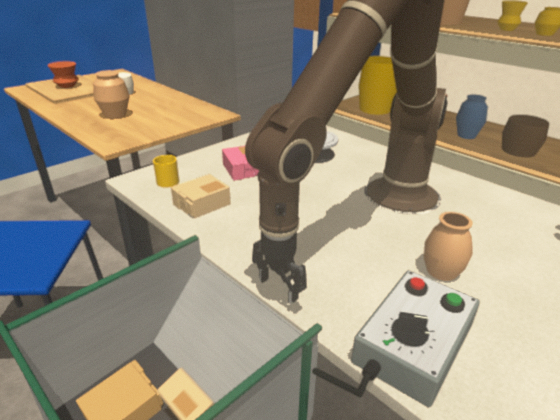

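Two are in (scene (118,400) and (185,395)). The last one is at (0.513, −0.392).

Call:
jog_arm:
  targets:
    - [[0,0,-0.7],[0,0,0]]
    - [[0,0,-0.7],[0,0,0]]
    - [[0,0,-0.7],[0,0,0]]
    - [[0,0,-0.7],[0,0,0]]
    - [[0,0,-0.8],[0,0,0]]
    - [[0.17,-0.73,0],[0,0,0]]
    - [[0.17,-0.73,0],[0,0,0]]
    - [[0.17,-0.73,0],[0,0,0]]
    - [[0.17,-0.73,0],[0,0,0]]
    - [[0.17,-0.73,0],[0,0,0]]
    - [[0.17,-0.73,0],[0,0,0]]
    - [[0.17,-0.73,0],[0,0,0]]
    - [[0.17,-0.73,0],[0,0,0]]
    - [[0.17,-0.73,0],[0,0,0]]
    - [[0.17,-0.73,0],[0,0,0]]
    - [[0.17,-0.73,0],[0,0,0]]
    - [[0.17,-0.73,0],[0,0,0]]
    - [[0.17,-0.73,0],[0,0,0]]
    - [[0.17,-0.73,0],[0,0,0]]
    - [[0.17,-0.73,0],[0,0,0]]

```text
time_s: 17.5
ee_pos: [0.5113, -0.4762, 0.1973]
tool_rot: [0.0, 1.0, 0.0, 0.0]
wrist_force: [0.8, -0.2, -0.1]
width: 0.999
gripper_force: 0.0
```

```bash
python3 - <<'E'
from meas import *
s=status.state();print(s['joint_pos'].round(2),s['ee_pos'].round(4),s['tool_rot'].round(3))
n="scene"
im,d=eyes.get_image(n)
c=cloud(n,d);m=(c[...,2]>.057)&(c[...,2]<.07)&(c[...,1]>-.5)&(c[...,1]<.22)&(c[...,0]>.3)&(c[...,0]<.8)
k,l,st,ce=cv2.connectedComponentsWithStats(m.astype(np.uint8))
for i in range(1,k):
    if st[i,4]>200:
        q=c[l==i][:,:2].astype(np.float32);print(st[i],np.percentile(q,1,0).round(3),np.percentile(q,99,0).round(3),cv2.minAreaRect(q))
h=cv2.cvtColor(im,cv2.COLOR_BGR2HSV);w=c[150:190,150:182][(h[150:190,150:182,1]>150)];w=w[(w[:,1]>-.8)&(w[:,2]>.03)];print("mug",np.percentile(w,2,0),np.percentile(w,98,0))
E
```

```text
[ 0.37  0.6   0.5   1.46 -0.3   1.16  2.48] [ 0.5113 -0.4762  0.1973] [0. 1. 0. 0.]
[171 174  59  28 931] [ 0.448 -0.449] [ 0.582 -0.333] ((0.5148569941520691, -0.391266793012619), (0.11954522132873535, 0.14158222079277039), 87.10887908935547)
mug [ 0.47855728 -0.6273556   0.03230558] [ 0.55024151 -0.5504092   0.0866581 ]
```

Call:
jog_arm:
  targets:
    - [[0,0,0],[0,0,0.142]]
    - [[0,0,0],[0,0,0.143]]
    - [[0,0,0],[0,0,0.143]]
    - [[0,0,0],[0,0,0.143]]
    - [[0,0,0],[0,0,0.143]]
    - [[0,0,0],[0,0,0.143]]
    - [[0,0,0],[0,0,0.143]]
    - [[0,0,0],[0,0,0.143]]
    - [[0,0,0],[0,0,0.143]]
    - [[0,0,0],[0,0,0.142]]
    - [[0,0,0],[0,0,0.143]]
    - [[-0.1,0.05,0],[0,0,0]]
    - [[0,0,0],[0,0,0]]

```text
time_s: 18.85
ee_pos: [0.5147, -0.4804, 0.1971]
tool_rot: [0.706, 0.708, -0.0, 0.0]
wrist_force: [-0.2, 0.2, 0.1]
width: 1.0
gripper_force: 0.0
```

Call:
jog_arm:
  targets:
    - [[0,0,0.6],[0,0,0]]
    - [[0,0,0.6],[0,0,0]]
    - [[0,0,0.6],[0,0,0]]
    - [[0,0,0.5],[0,0,0]]
    - [[0,0,0.5],[0,0,0]]
    - [[0,0,0.4],[0,0,0]]
    - [[0,0,0.4],[0,0,0]]
    - [[0,0,0],[0,0,0]]

```text
time_s: 19.65
ee_pos: [0.5135, -0.4788, 0.0143]
tool_rot: [0.707, 0.707, 0.0, -0.002]
wrist_force: [-0.5, 0.0, -0.5]
width: 1.002
gripper_force: 0.0
```

```bash
python3 - <<'E'
from meas import *
s=status.state();print(s['joint_pos'].round(2),s['ee_pos'].round(4),s['tool_rot'].round(3),s['wrist_force'])
im,d=eyes.get_image("scene");cv2.imwrite("pics/s7.png",cv2.resize(im[120:260,110:310],(800,560)))
E
```

```text
[ 0.23  0.89  0.75  1.59 -0.71  0.95  1.22] [ 0.5135 -0.4788  0.0143] [ 0.707  0.707  0.    -0.002] [-0.53064373  0.03930963 -0.46181834]
```

View pics/s7.png

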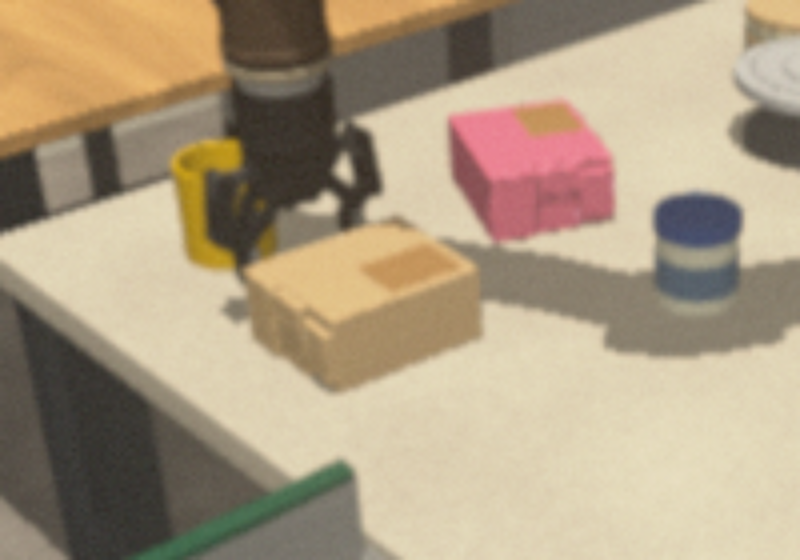

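The fingers stand cleanly between the brick and the mug. I'll push +y.

Call:
jog_arm:
  targets:
    - [[0.2,0,0],[0,0,0]]
    - [[0.2,0,0],[0,0,0]]
    - [[0.3,0,0],[0,0,0]]
    - [[0.3,0,0],[0,0,0]]
    - [[0.3,0,0],[0,0,0]]
    - [[0.3,0,0],[0,0,0]]
    - [[0.3,0,0],[0,0,0]]
    - [[0.3,0,0],[0,0,0]]
    - [[0.3,0,0],[0,0,0]]
    - [[0.3,0,0],[0,0,0]]
    - [[0.3,0,0],[0,0,0]]
    - [[0.3,0,0],[0,0,0]]
    - [[0.3,0,0],[0,0,0]]
    - [[0.3,0,0],[0,0,0]]
    - [[0.3,0,0],[0,0,0]]
    - [[0.3,0,0],[0,0,0]]

```text
time_s: 21.3
ee_pos: [0.5153, -0.2532, 0.0192]
tool_rot: [0.708, 0.706, -0.001, 0.004]
wrist_force: [0.1, -11.2, -1.5]
width: 0.996
gripper_force: 5.7
```

Call:
jog_arm:
  targets:
    - [[0.3,0,0],[0,0,0]]
    - [[0.3,0,0],[0,0,0]]
    - [[0.3,0,0],[0,0,0]]
    - [[0.3,0,0],[0,0,0]]
    - [[0.3,0,0],[0,0,0]]
    - [[0.3,0,0],[0,0,0]]
    - [[0.3,0,0],[0,0,0]]
    - [[0.3,0,0],[0,0,0]]
    - [[0.3,0,0],[0,0,0]]
    - [[-0.3,0,0],[0,0,0]]
    - [[-0.4,0,0],[0,0,0]]
    - [[0,0,-0.7],[0,0,0]]
    - [[0,0,-0.7],[0,0,0]]
    - [[0,0,-0.7],[0,0,0]]
    - [[0,0,-0.7],[0,0,0]]
    - [[0,0,-0.7],[0,0,-0.143]]
    - [[0,0,0],[0,0,-0.143]]
    - [[0,0,0],[0,0,-0.143]]
    - [[0,0,0],[0,0,-0.143]]
    - [[0,0,0],[0,0,-0.143]]

```text
time_s: 23.3
ee_pos: [0.5148, -0.1493, 0.1933]
tool_rot: [0.412, 0.911, 0.001, 0.001]
wrist_force: [-0.0, 0.0, -0.2]
width: 0.999
gripper_force: 0.0
```

Call:
jog_arm:
  targets:
    - [[0,0,0],[0,0,-0.143]]
    - [[0,0,0],[0,0,-0.143]]
    - [[0,0,0],[0,0,-0.143]]
    - [[0,0,0],[0,0,-0.143]]
    - [[0,0,0],[0,0,-0.142]]
    - [[0,0,0],[0,0,-0.142]]
    - [[0,0,0],[0,0,0]]

```text
time_s: 24.0
ee_pos: [0.5148, -0.1496, 0.1933]
tool_rot: [-0.001, 1.0, 0.001, 0.001]
wrist_force: [-0.4, 0.3, -0.5]
width: 1.003
gripper_force: 0.0
```

```bash
cat > sb.py <<'E'
from meas import *
s=status.state();print(s['joint_pos'].round(2),s['ee_pos'].round(4),s['tool_rot'].round(3))
n="scene"
im,d=eyes.get_image(n)
c=cloud(n,d);m=(c[...,2]>.057)&(c[...,2]<.07)&(c[...,1]>-.5)&(c[...,1]<.22)&(c[...,0]>.3)&(c[...,0]<.8)
k,l,st,ce=cv2.connectedComponentsWithStats(m.astype(np.uint8))
for i in range(1,k):
    if st[i,4]>200:
        q=c[l==i][:,:2].astype(np.float32);print(st[i],np.percentile(q,1,0).round(3),np.percentile(q,99,0).round(3),cv2.minAreaRect(q))
E
python3 sb.py
```

```text
[-0.32  0.34  0.65  1.89 -0.24  0.99  2.01] [ 0.5148 -0.1496  0.1933] [-0.001  1.     0.001  0.001]
[ 246  216   69   40 1522] [ 0.446 -0.101] [0.582 0.011] ((0.5142031908035278, -0.046282194554805756), (0.11807362735271454, 0.14427508413791656), 89.31780242919922)
```

Call:
jog_arm:
  targets:
    - [[0.55,0.52,0],[0,0,0]]
    - [[0.55,0.52,0],[0,0,0]]
    - [[0.55,0.52,0],[0,0,0]]
    - [[0.55,0.52,0],[0,0,0]]
    - [[0,0,0],[0,0,0]]
    - [[0,0,0.7],[0,0,0]]
    - [[0,0,0.7],[0,0,0]]
    - [[0,0,0.7],[0,0,0]]
    - [[0,0,0.6],[0,0,0]]
    - [[0,0,0.5],[0,0,0]]
    - [[0,0,0.3],[0,0,0]]
    - [[0,0,0],[0,0,0]]

```text
time_s: 25.25
ee_pos: [0.4041, -0.0466, 0.016]
tool_rot: [0.002, 1.0, -0.0, -0.001]
wrist_force: [-0.4, 0.5, -0.2]
width: 0.998
gripper_force: 0.0
```

Call:
jog_arm:
  targets:
    - [[-0.2,0,0],[0,0,0]]
    - [[-0.2,0,0],[0,0,0]]
    - [[-0.2,0,0],[0,0,0]]
    - [[-0.3,0,0],[0,0,0]]
    - [[-0.3,0,0],[0,0,0]]
    - [[-0.3,0,0],[0,0,0]]
    - [[-0.3,0,0],[0,0,0]]
    - [[-0.3,0,0],[0,0,0]]
    - [[-0.3,0,0],[0,0,0]]
    - [[-0.3,0,0],[0,0,0]]
    - [[-0.3,0,0],[0,0,0]]
    - [[-0.3,0,0],[0,0,0]]
    - [[-0.3,0,0],[0,0,0]]
    - [[-0.3,0,0],[0,0,0]]
    - [[-0.3,0,0],[0,0,0]]
    - [[-0.3,0,0],[0,0,0]]
    - [[-0.3,0,0],[0,0,0]]
    - [[0,0,0],[0,0,0]]
    - [[0,0,0],[0,0,0]]

```text
time_s: 27.15
ee_pos: [0.6453, -0.0462, 0.0177]
tool_rot: [0.0, 1.0, -0.0, 0.0]
wrist_force: [-0.3, -0.1, -0.6]
width: 0.996
gripper_force: 0.0
```

Call:
jog_arm:
  targets:
    - [[0,0,-0.7],[0,0,0]]
    - [[0,0,-0.7],[0,0,0]]
    - [[0,0,-0.7],[0,0,0]]
    - [[0,0,-0.7],[0,0,0]]
    - [[0,0,-0.7],[0,0,0]]

```text
time_s: 27.65
ee_pos: [0.644, -0.0464, 0.194]
tool_rot: [0.001, 1.0, 0.0, -0.0]
wrist_force: [0.4, 0.9, 0.9]
width: 1.001
gripper_force: 0.0
```

```bash
python3 - <<'E'
from meas import *
s=status.state();print(s['joint_pos'].round(2),s['ee_pos'].round(4),s['tool_rot'].round(3))
t,d=eyes.get_image("top");np.save("t8.npy",d);bricks(t,d)
s,d=eyes.get_image("scene");cv2.imwrite("pics/s8.png",s);cv2.imwrite("pics/t8.png",t)
a=cv2.resize(t[0:240,120:360],(400,400));b=cv2.resize(s[220:420,0:200],(400,400))
cv2.imwrite("pics/m8.png",np.hstack([a,b]))
E
```

```text
[-0.4   0.53  0.58  1.61 -0.32  1.1   1.84] [ 0.644  -0.0464  0.194 ] [ 0.001  1.     0.    -0.   ]
px [430. 265.] ctr [ 0.266 -0.488] size [0.142 0.116] ang 67.1 hsv [174. 121. 225.] z 0.065 n 1590
```

View pics/m8.png

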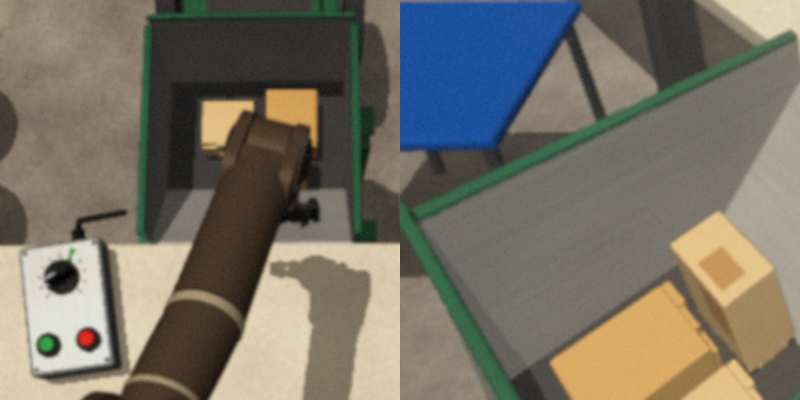

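All three bricks are in the hopper. Now the dial geometry.

```bash
python3 - <<'E'
from h import *
s=cv2.imread("pics/s8.png");t=cv2.imread("pics/t8.png")
ts,ds=eyes.get_image("scene"); tt,dt=eyes.get_image("top")
for n,d in(("scene",ds),("top",dt)):
    c=cloud(n,d);q=c[(c[...,2]>.107)&(c[...,2]<.125)&(abs(c[...,0]-.572)<.05)&(abs(c[...,1]-.355)<.05)]
    r=cv2.minAreaRect(q[:,:2].astype(np.float32));print(n,"bar",len(q),np.nanmean(q,0).round(4),r)
# scene skirt ellipse: lower contour of dark blob
hs=cv2.cvtColor(ts,cv2.COLOR_BGR2HSV)
dk=(hs[...,2]<110).astype(np.uint8);dk[:300]=0;dk[370:]=0;dk[:,:380]=0;dk[:,440:]=0
k,l,st,ce=cv2.connectedComponentsWithStats(dk);i=1+st[1:,4].argmax()
cs,_=cv2.findContours((l==i).astype(np.uint8),0,1);u=cs[0][:,0].astype(float)
P=onplane("scene",u,0.082)[:,:2]
from scipy.optimize import least_squares
ok=u[:,1]>328
f=least_squares(lambda p:np.hypot(*(P[ok]-p).T)-.034,[.572,.356],loss="soft_l1",f_scale=.001);print("skirt scene",f.x,np.abs(f.fun).mean())
ht=cv2.cvtColor(tt,cv2.COLOR_BGR2HSV)
dk=(ht[...,2]<100).astype(np.uint8);m=np.zeros_like(dk);m[150:183,143:173]=1;dk*=m
k,l,st,ce=cv2.connectedComponentsWithStats(dk);i=1+st[1:,4].argmax();print(st[i])
cs,_=cv2.findContours((l==i).astype(np.uint8),0,1);Q=onplane("top",cs[0][:,0],0.082)[:,:2]
g=least_squares(lambda p:np.hypot(*(Q-p).T)-.033,[.572,.356],loss="soft_l1",f_scale=.001);print("skirt top",g.x,np.abs(g.fun).mean())
for nm,pt,z in(("idx",(427,332),.082),("idx2",(425.5,332),.082)):
    w=onplane("scene",pt,z)[0][:2];print(nm,w,np.degrees(np.arctan2(*(w-f.x)[::-1])),np.hypot(*(w-f.x)))
gm=(hs[...,0]>45)&(hs[...,0]<80)&(hs[...,1]>100);gm[:330]=0;gm[360:]=0;gm[:,:375]=0;gm[:,410:]=0
v,uu=np.where(gm);W=onplane("scene",np.c_[uu,v],.075)[:,:2]-f.x
r=np.hypot(*W.T);a=np.degrees(np.arctan2(W[:,1],W[:,0]))
print("mark",len(r),r.min(),r.max(),a.mean(),a[r<np.percentile(r,40)].mean(),(np.r_[f.x]+W.mean(0)))
for R in (.036,.039,.042,.045,.048): print(R,a[abs(r-R)<.002].mean())
gt=(ht[...,0]>40)&(ht[...,0]<85)&(ht[...,1]>60);M=np.zeros_like(gt);M[145:162,155:172]=1;gt&=M.astype(bool)
v,uu=np.where(gt);W=onplane("top",np.c_[uu,v],.075)[:,:2]-g.x;print("mark top",len(v),np.degrees(np.arctan2(W[:,1],W[:,0])).mean(),np.hypot(*W.T).round(3))
x=np.hstack([cv2.resize(ts[300:365,375:440],(400,400),interpolation=2),cv2.resize(tt[145:185,137:177],(400,400),interpolation=2)])
cv2.imwrite("pics/d9.png",x)
E
```

```text
scene bar 326 [0.5806 0.3619 0.1181] ((0.5776453614234924, 0.3606294095516205), (0.01665390096604824, 0.05143823102116585), 32.46712112426758)
top bar 62 [0.5747 0.358  0.1192] ((0.5754208564758301, 0.3598455786705017), (0.016575820744037628, 0.0454692579805851), 29.934328079223633)
skirt scene [0.57659993 0.35834721] 0.0012333095800384976
[147 156  20  20 300]
skirt top [0.57619775 0.35746567] 0.0037920093051247035
idx [0.55483875 0.38380342] 130.52539836012167 0.03348981190163017
idx2 [0.55687057 0.38187984] 129.97589536057242 0.030708821301439714
mark 23 0.03450255411888224 0.053764805867475736 -19.303104668051315 -19.59129101691185 [0.61957449 0.34332256]
0.036 -19.56541547052283
0.039 -19.796221375371328
0.042 -19.755713910052886
0.045 -19.23461791063815
0.048 -19.465771458018708
mark top 10 -14.935035957891131 [0.053 0.053 0.054 0.049 0.05  0.046 0.043 0.039 0.04  0.036]
```

View pics/d9.png

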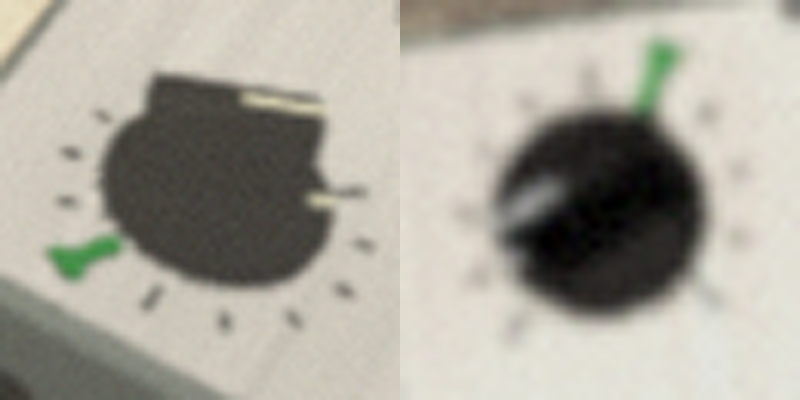

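Left (scene): white index end at about (327,200) in the crop, green mark inner end at (118,243). Right (top): streak at the lower-left, mark at upper right. The index is at ≈130° and the mark at ≈−19.5°, so I need about 2.6 rad clockwise. I'll move above the dial.

Call:
jog_arm:
  targets:
    - [[0.113,0.675,0],[0,0,0]]
    - [[0.113,0.675,0],[0,0,0]]
    - [[0.113,0.675,0],[0,0,0]]
    - [[0.113,0.675,0],[0,0,0]]
    - [[0.113,0.675,0],[0,0,0]]
    - [[0.113,0.675,0],[0,0,0]]
    - [[0.113,0.675,0],[0,0,0]]
    - [[0.113,0.675,0],[0,0,0]]
    - [[0.113,0.675,0],[0,0,0]]
    - [[0.113,0.675,0],[0,0,0]]
    - [[0.113,0.675,0],[0,0,0]]
    - [[0.113,0.675,0],[0,0,0]]
    - [[0,0,0],[0,0,0.13]]
    - [[0,0,0],[0,0,0.13]]
    - [[0,0,0],[0,0,0.13]]
    - [[0,0,0],[0,0,0.13]]
    - [[0,0,0],[0,0,0.13]]
    - [[0,0,0],[0,0,0.13]]
    - [[0,0,0],[0,0,0.13]]
    - [[0,0,0],[0,0,0]]

```text
time_s: 29.85
ee_pos: [0.5763, 0.3584, 0.1904]
tool_rot: [0.441, 0.898, -0.001, -0.001]
wrist_force: [0.0, -0.3, 0.1]
width: 0.998
gripper_force: 0.0
```

```bash
python3 - <<'E'
from h import *
from scipy.spatial.transform import Rotation as R
s=status.state();M=R.from_quat(s['tool_rot']).as_matrix();print(s['joint_pos'].round(2),s['ee_pos'].round(4),np.degrees(np.arctan2(M[1,1],M[0,1])))
d=np.array([.5765,.359,.088])-s['ee_pos'];print("tool units",(M.T@d/.05).round(2))
w=onplane("scene",[(414.8,315.8),(427.8,317.8),(399.4,312.2),(427.8,316.5)],.118)[:,:2];print(w,np.degrees(np.arctan2(*(w[1]-w[0])[::-1])),np.degrees(np.arctan2(*(w[3]-w[2])[::-1])))
E
```

```text
[-1.1   0.63  0.76  1.53 -0.46  1.16  0.4 ] [0.5763 0.3584 0.1904] 37.70382681472614
tool units [0.01 0.02 2.05]
[[0.57093809 0.36082145]
 [0.55813108 0.37969206]
 [0.5835778  0.33650288]
 [0.55521075 0.37807779]] 124.16375249669252 124.306178545479
```

Call:
jog_arm:
  targets:
    - [[0,0,0.5],[0,0,0.04]]
    - [[0,0,0.5],[0,0,0]]
    - [[0,0,0.4],[0,0,0]]
    - [[0,0,0.35],[0,0,0]]
    - [[0,0,0.25],[0,0,0]]
    - [[0,0,0],[0,0,0]]
    - [[0,0,0],[0,0,0]]

```text
time_s: 30.55
ee_pos: [0.5778, 0.3587, 0.0926]
tool_rot: [0.457, 0.889, 0.0, 0.0]
wrist_force: [0.4, -0.2, -0.2]
width: 1.006
gripper_force: 0.0
```

Call:
jog_arm:
  targets:
    - [[0,0,0],[0,0,0]]
    - [[0,0,0],[0,0,0]]
    - [[0,0,0],[0,0,0]]
    - [[0,0,0],[0,0,0]]
    - [[0,0,0],[0,0,0]]
    - [[0,0,0],[0,0,0]]
    - [[0,0,0],[0,0,0]]
    - [[0,0,0],[0,0,0]]
  hand: -1
  force: 40

```text
time_s: 31.35
ee_pos: [0.5779, 0.3591, 0.0927]
tool_rot: [0.458, 0.889, 0.001, 0.0]
wrist_force: [2.0, 0.8, 1.9]
width: 0.153
gripper_force: 45.1
```

Call:
jog_arm:
  targets:
    - [[0,0,0],[0,0,0.1]]
    - [[0,0,0],[0,0,0.1]]
    - [[0,0,0],[0,0,0.1]]
    - [[0,0,0],[0,0,0.1]]
    - [[0,0,0],[0,0,0.1]]
    - [[0,0,0],[0,0,0.1]]
    - [[0,0,0],[0,0,0.1]]
    - [[0,0,0],[0,0,0.1]]
    - [[0,0,0],[0,0,0.1]]
    - [[0,0,0],[0,0,0.1]]
    - [[0,0,0],[0,0,0.1]]
    - [[0,0,0],[0,0,0.1]]
    - [[0,0,0],[0,0,0]]

```text
time_s: 32.65
ee_pos: [0.5766, 0.3591, 0.0927]
tool_rot: [0.88, 0.474, -0.001, -0.001]
wrist_force: [-4.4, 0.6, 7.4]
width: 0.153
gripper_force: 46.0
```

Call:
jog_arm:
  targets:
    - [[0,0,0],[0,0,0.1]]
    - [[0,0,0],[0,0,0.1]]
    - [[0,0,0],[0,0,0.1]]
    - [[0,0,0],[0,0,0.1]]
    - [[0,0,0],[0,0,0.1]]
    - [[0,0,0],[0,0,0.1]]
    - [[0,0,0],[0,0,0.1]]
    - [[0,0,0],[0,0,0.1]]
    - [[0,0,0],[0,0,0.1]]
    - [[0,0,0],[0,0,0.1]]
    - [[0,0,0],[0,0,0.1]]
    - [[0,0,0],[0,0,0.1]]
    - [[0,0,0],[0,0,0]]
    - [[0,0,0],[0,0,0]]

```text
time_s: 34.05
ee_pos: [0.5761, 0.3604, 0.0927]
tool_rot: [0.995, -0.104, -0.001, -0.001]
wrist_force: [-5.1, 4.3, 7.4]
width: 0.159
gripper_force: 45.9
```

```bash
cat > dl.py <<'E'
from h import *
from scipy.spatial.transform import Rotation as R
import sys
s=status.state();M=R.from_quat(s['tool_rot']).as_matrix();print(s['joint_pos'].round(2),s['ee_pos'].round(4),np.degrees(np.arctan2(M[1,1],M[0,1])),s['width'],s['gripper_force'])
im,d=eyes.get_image("scene");cv2.imwrite("pics/"+sys.argv[1],cv2.resize(im[290:370,370:450],(560,560),interpolation=2))
E
python3 dl.py d10.png
```

```text
[-1.3   0.99  1.2   1.63 -0.97  1.23 -1.66] [0.5761 0.3604 0.0927] -101.9125388552492 0.15936029085520387 45.94593107700348
```

View pics/d10.png

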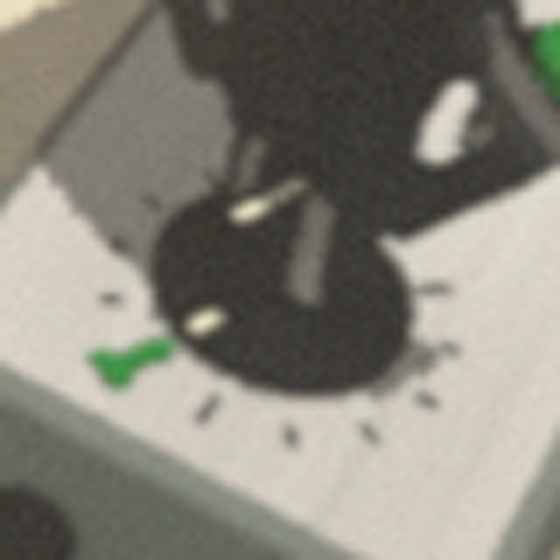

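The index end is at crop (188,326) and the mark's inner end at (172,345), very close. Computing the difference on the proper planes.

```bash
python3 - <<'E'
from h import *
im,d=eyes.get_image("scene");h=cv2.cvtColor(im,cv2.COLOR_BGR2HSV).astype(int)
sl=np.s_[330:342,392:408]
v,u=np.mgrid[sl]
w=np.clip(im[sl].min(2).astype(float)-95,0,None)*(h[sl][...,1]<70)
w[(u>403)]=0; w[(u<396)]=0
print(w.astype(int))
C=np.array([.5765,.3588])
pts=onplane("scene",np.c_[u.ravel(),v.ravel()],.082)[:,:2]-C;W=w.ravel();r=np.hypot(*pts.T);W=W*(r<.034)
m=(pts*W[:,None]).sum(0)/W.sum();print("idx mean",m,np.degrees(np.arctan2(m[1],m[0])),np.hypot(*m))
q=pts-m;cov=(q*W[:,None]).T@q;e=np.linalg.eigh(cov)[1][:,1];print("line dir",np.degrees(np.arctan2(e[1],e[0])))
g=(h[...,0]>45)&(h[...,0]<80)&(h[...,1]>100);g[:330]=0;g[355:]=0;g[:,:378]=0;g[:,405:]=0
v,u=np.where(g);p=onplane("scene",np.c_[u,v],.075)[:,:2]-C;r=np.hypot(*p.T);a=np.degrees(np.arctan2(p[:,1],p[:,0]));print("mark",a.mean(),a[r<.044].mean(),r.min(),r.max())
# white line on bar top
t=np.array([(370+235/7,290+215/7),(370+300/7,290+185/7)]);p=onplane("scene",t,.118)[:,:2];e=p[0]-p[1];print("bar line",p-C,np.degrees(np.arctan2(e[1],e[0])))
E
```

```text
[[ 0  0  0  0  0  0  0  0  0  0  0  0  0  0  0  0]
 [ 0  0  0  0  0  0  0  0  0  0  0  0  0  0  0  0]
 [ 0  0  0  0  0  0  0  0  0  0  0  0  0  0  0  0]
 [ 0  0  0  0  0  0  0  0  0  0  0  0  0  0  0  0]
 [ 0  0  0  0  0  0  4 28 27  7  0  0  0  0  0  0]
 [ 0  0  0  0  0 31 73 93 74 29  0  0  0  0  0  0]
 [ 0  0  0  0  1 59 90 77 41  1  0  0  0  0  0  0]
 [ 0  0  0  0  0 18 27 14  0  0  0  0  0  0  0  0]
 [ 0  0  0  0  0  0  0  0  0  0  0  0  0  0  0  0]
 [ 0  0  0  0  4  0  0  0  0  0  0  0  0  0  0  0]
 [ 0  0  0  0 55 18  0  0  0  0  0  0  0  0  0  0]
 [ 0  0  0  0 83 57 27  0  0  0  0  0  0  0  0  0]]
idx mean [ 0.02382808 -0.00678243] -15.888490746319732 0.024774559696137444
line dir 170.59585172039752
mark -19.59529161018479 -20.172832536631553 0.034752435945620413 0.054001672097885055
bar line [[ 0.01992185 -0.00566981]
 [-0.00159046  0.00038926]] -15.730209516253028
```

Call:
jog_arm:
  targets:
    - [[0,0,0],[0,0,0.035]]
    - [[0,0,0],[0,0,0.035]]
    - [[0,0,0],[0,0,0]]
    - [[0,0,0],[0,0,0]]

```text
time_s: 34.55
ee_pos: [0.5761, 0.3605, 0.0927]
tool_rot: [0.99, -0.138, -0.001, -0.001]
wrist_force: [-4.5, 4.2, 6.2]
width: 0.159
gripper_force: 45.9
```

Call:
jog_arm:
  targets:
    - [[0,0,0],[0,0,0]]
    - [[0,0,0],[0,0,0]]
    - [[0,0,0],[0,0,0]]
    - [[0,0,0],[0,0,0]]
    - [[0,0,0],[0,0,0]]
    - [[0,0,0],[0,0,0]]
    - [[0,0,0],[0,0,0]]
    - [[0,0,-0.4],[0,0,0]]
    - [[0,0,-0.5],[0,0,0]]
    - [[0,0,-0.6],[0,0,0]]
    - [[0,0,-0.6],[0,0,0]]
    - [[0,0,-0.6],[0,0,0]]
    - [[0,0,0],[0,0,-0.1]]
    - [[0,0,0],[0,0,-0.14]]
    - [[0,0,0],[0,0,-0.14]]
    - [[0,0,0],[0,0,-0.14]]
    - [[0,0,0],[0,0,-0.14]]
    - [[0,0,0],[0,0,0]]
  hand: 1

```text
time_s: 36.35
ee_pos: [0.5778, 0.3583, 0.2293]
tool_rot: [0.982, 0.19, 0.001, -0.001]
wrist_force: [0.3, 0.5, 0.2]
width: 1.002
gripper_force: 0.0
```

```bash
python3 dl.py d11.png; python3 - <<'E'
from h import *
im,d=eyes.get_image("scene");h=cv2.cvtColor(im,cv2.COLOR_BGR2HSV).astype(int);C=np.array([.5765,.3588])
v,u=np.mgrid[0:420,0:560]
pts=onplane("scene",np.c_[u.ravel(),v.ravel()],.082)[:,:2]-C
r=np.hypot(*pts.T);a=np.degrees(np.arctan2(pts[:,1],pts[:,0]))
W=(np.clip(im.min(2).astype(float)-95,0,None)*(h[...,1]<70)).ravel()*(r<.034)*(r>.018)*(abs(a+20)<20)
m=(pts*W[:,None]).sum(0)/W.sum();print("idx",np.degrees(np.arctan2(m[1],m[0])),np.hypot(*m))
g=(h[...,0]>45)&(h[...,0]<80)&(h[...,1]>100);g[:330]=0;g[355:]=0;g[:,:378]=0;g[:,405:]=0
v,u=np.where(g);p=onplane("scene",np.c_[u,v],.075)[:,:2]-C;a=np.degrees(np.arctan2(p[:,1],p[:,0]));print("mark",a.mean())
for n in("scene","top"):
    im,d=eyes.get_image(n);h=cv2.cvtColor(im,cv2.COLOR_BGR2HSV);c=cloud(n,d)
    for nm,m in(("green",(h[...,0]>45)&(h[...,0]<80)&(h[...,1]>100)),("red",((h[...,0]<6)|(h[...,0]>174))&(h[...,1]>150))):
        m=m&(abs(c[...,0]-.45)<.05)&(abs(c[...,1]-.34)<.08)
        v,u=np.where(m)
        if len(v): print(n,nm,len(v),np.nanmedian(c[m],0).round(3),np.nanpercentile(c[m][:,2],[10,90]),onplane(n,np.c_[u,v],.1).mean(0).round(4))
E
```

```text
[-1.29  0.78  1.18  1.5  -0.73  1.35 -1.24] [0.5778 0.3583 0.2293] -68.10011670027082 1.0016666147820734 0.0
idx -20.3408439725668 0.02501924202844116
mark -19.59529161018479
scene green 126 [0.453 0.383 0.098] [0.0937942  0.09943836] [0.4561 0.3835 0.1   ]
scene red 119 [0.464 0.308 0.097] [0.09184589 0.09856002] [0.4676 0.3097 0.1   ]
top green 82 [0.446 0.379 0.096] [0.09025107 0.10085766] [0.4453 0.3774 0.1   ]
top red 98 [0.456 0.302 0.097] [0.0886328  0.10237544] [0.4577 0.3058 0.1   ]
```

View pics/d11.png

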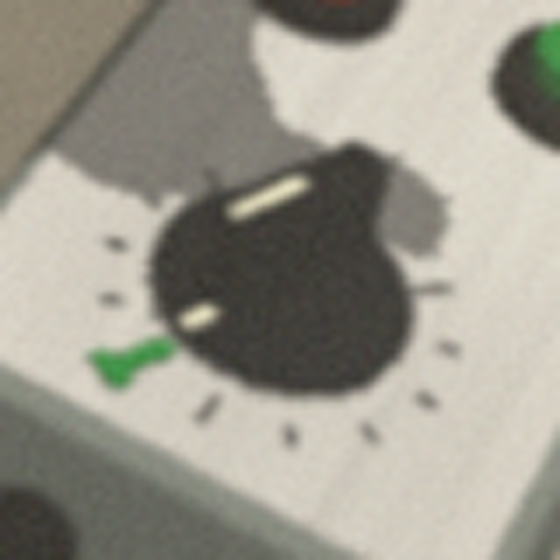

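The index line is on the mark (−20.3° against −19.6°). The bricks are in, so next is the green button at about (0.449, 0.380); red is 76 mm away at −y.

Call:
jog_arm:
  targets:
    - [[-0.446,-0.274,0],[0,0,0]]
    - [[-0.446,-0.274,0],[0,0,0]]
    - [[-0.446,-0.274,0],[0,0,0]]
    - [[-0.446,-0.274,0],[0,0,0]]
    - [[-0.446,-0.274,0],[0,0,0]]
    - [[0,0,0.5],[0,0,0]]
    - [[0,0,0.5],[0,0,0]]
    - [[0,0,0.4],[0,0,0]]
    - [[0,0,0],[0,0,0]]
    - [[0,0,0],[0,0,0]]
  hand: -1

```text
time_s: 37.55
ee_pos: [0.4488, 0.3807, 0.1578]
tool_rot: [0.982, 0.188, 0.0, 0.0]
wrist_force: [0.2, -0.1, 0.7]
width: 0.002
gripper_force: 0.0
```

```bash
python3 - <<'E'
from meas import *
s=status.state();print(s['joint_pos'].round(2),s['ee_pos'].round(4),s['width'],s['wrist_force'])
a,d=eyes.get_image("scene");t,d2=eyes.get_image("top");bricks(t,d2)
cv2.imwrite("pics/p12.png",np.hstack([cv2.resize(a[235:335,400:500],(400,400)),cv2.resize(t[0:200,130:330],(400,400))]))
E
```

```text
[-1.57  0.73  1.22  1.82 -0.76  1.15 -1.28] [0.4488 0.3807 0.1578] 0.00218556516977763 [ 0.22813577 -0.05679002  0.70238757]
px [430. 265.] ctr [ 0.267 -0.487] size [0.143 0.116] ang 67.1 hsv [174. 127. 199.] z 0.065 n 1616
```

View pics/p12.png

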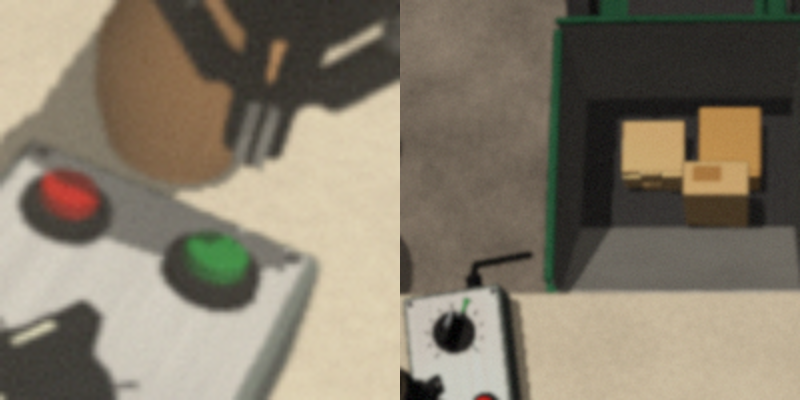

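All three bricks are inside the hopper (right crop (653,150), (730,140), (715,190)). Fingers are above the green button, so I'll descend.

Call:
jog_arm:
  targets:
    - [[0,0,0.4],[0,0,0]]
    - [[0,0,0.4],[0,0,0]]
    - [[0,0,0.2],[0,0,0]]
    - [[0,0,0.1],[0,0,0]]
    - [[0,0,0],[0,0,0]]
    - [[0,0,0],[0,0,0]]

```text
time_s: 38.25
ee_pos: [0.449, 0.381, 0.1031]
tool_rot: [0.982, 0.189, 0.0, -0.0]
wrist_force: [0.7, -1.1, -0.2]
width: 0.003
gripper_force: 0.0
```

Call:
jog_arm:
  targets:
    - [[0,0,0.06],[0,0,0]]
    - [[0,0,0.06],[0,0,0]]
    - [[0,0,0.06],[0,0,0]]
    - [[0,0,0],[0,0,0]]
    - [[0,0,0],[0,0,0]]

```text
time_s: 38.75
ee_pos: [0.4488, 0.3811, 0.0936]
tool_rot: [0.982, 0.189, 0.0, -0.0]
wrist_force: [1.0, 0.5, 3.2]
width: 0.003
gripper_force: 1.7
```

Contact. Pressing further, slowly, until the force jumps.

Call:
jog_arm:
  targets:
    - [[0,0,0.04],[0,0,0]]
    - [[0,0,0.04],[0,0,0]]
    - [[0,0,0],[0,0,0]]
    - [[0,0,0],[0,0,0]]

```text
time_s: 39.15
ee_pos: [0.4488, 0.3812, 0.0909]
tool_rot: [0.982, 0.189, 0.0, -0.001]
wrist_force: [-4.3, -0.8, 20.7]
width: 0.001
gripper_force: 9.6
```

Call:
jog_arm:
  targets:
    - [[0,0,0.04],[0,0,0]]
    - [[0,0,0],[0,0,0]]
    - [[0,0,0],[0,0,0]]

```text
time_s: 39.45
ee_pos: [0.449, 0.3812, 0.0906]
tool_rot: [0.982, 0.189, 0.0, -0.002]
wrist_force: [-10.1, -3.2, 36.1]
width: 0.001
gripper_force: 18.2
```

It has hit a hard stop at z≈0.0907, about 6 mm below the button's measured top. I'll release, retreat and check.

Call:
jog_arm:
  targets:
    - [[0,0,-0.2],[0,0,0]]
    - [[0,0,-0.4],[0,0,0]]
    - [[0,0,-0.6],[0,0,0]]
    - [[0,0,-0.7],[0,0,0]]
    - [[0,0,-0.7],[0,0,0]]
    - [[0,0,-0.4],[0,0,0]]
    - [[0,0,0],[0,0,0]]
    - [[0,0,0],[0,0,0]]
    - [[0,0,0],[0,0,0]]

```text
time_s: 40.35
ee_pos: [0.4477, 0.3807, 0.2359]
tool_rot: [0.982, 0.189, -0.001, 0.0]
wrist_force: [0.1, 0.3, -0.1]
width: -0.002
gripper_force: 0.0
```

```bash
python3 - <<'E'
from h import *
s,d=eyes.get_image("scene");cv2.imwrite("pics/f.png",s)
E
```

```text
(no output)
```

View pics/f.png

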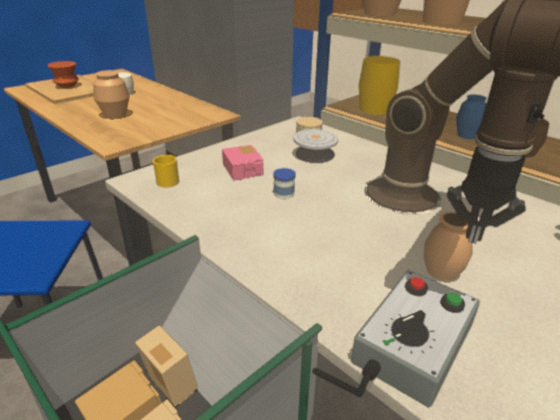

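The bricks are in the hopper, the dial index is on the mark (dial at (412,325)), and the buttons are released. The vase, mug, jar and pink brick are where they were. Handing in.

```bash
python3 -c "
from rig import finish_job
print(finish_job())"
```

```text
the job is handed in; nothing more can be done
None
```

I handed in the job at about 40 s: all three bricks are in the hopper, the dial index is within about 1° of the green mark, and I then pressed the green button to its stop and released it, without touching the red button, the vase, the mug or the jar.

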